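# Key the feed disc of a coin counter onto its drive pin

### The arm

A 6-joint arm with a two-finger parallel gripper is mounted at the origin on the work surface. World frame = base frame: x ahead of the robot, y to its left, z up, the work surface at z = 0. Lengths are in mm, angles in rad, forces in N, time in s.
With the tool pointing down it reaches from about 400 to 925 mm from the base axis. Payload 12.5 kg.
Tool frame: the origin (TCP) lies midway between the tips of the shut fingers; the grasp point (between the pads) lies 19 mm behind it; z points along the fingers, y is the line along which they close (so a half turn about z gives the same grasp; the last joint's range is limited). The gripper opens to 95 mm and grips with 3 to 60 N. Pads are 20 mm wide; open, the fingers measure 119 mm over their backs; the gripper's body (75 mm by 180 mm) begins 59 mm behind the grasp point.
Start: joints at [1.131, 0.491, 1.559, -0, 1.092, -0.106], TCP at [204.756, 590.527, 214.661] pointing down, gripper open.
Joint ranges: [-3.1, 3.1], [-0.84, 2.19], [0.05, 2.79], [-1.13, 4.28], [0.06, 2.93], [-2.69, 2.69]. Speed limits (rad/s): [2.22, 2.22, 2.79, 3.14, 3.14, 3.14].

### API

Orientations are given as [roll, pitch, yaw] about the fixed x, y, z axes, in that order (R = Rz(yaw) Ry(pitch) Rx(roll)).
In Python, from cell import readout, eyes, env gives the robot as it stands.
- The arm moves only by the tool move_arm, never from a script. Its argument "plan" is a list of rows, each a list of 3 entries, a list of its own where there are three numbers: the turn, a rotation vector about the tool's x, y, z in degrees, then the shift along the tool's x, y, z in m, then the gripper command: -1 is shut, 1 is fully open, values between are in proportion. In form: [[[ax, ay, az], [x, y, z], jaw], ...]. A call has 1 to 5 rows; each row is the pose to reach, as a shift and turn from the pose commanded when the call began, along the tool's axes at that moment; what a row does not reach only later rows make up. A row lasts 1/8 s, in which the tool goes at most 62.5 mm and 10.7 degrees, less where a joint would pass 70% of its speed; a pose out of reach is approached as far as the arm can. A call with a gripper value outside its range is refused whole. The fingers move at their own pace and stop on an object; the grip force is fixed at half the most. Time passes only in rows, so rows that repeat a pose let the fingers close. It gives the time, the measured TCP pose, the force, the opening and the grip force at its end, in the units of the state.
- readout.state(): the state, without advancing time (a new reading comes with each control period).
- eyes.read_camera(name): name is "scene" or "side" or "wrist"; returns a dict with "img" (384x512x3 uint8, red, green, blue), "K" (3x3 intrinsics, pixels), "dist" ([k1, k2, p1, p2, k3] as OpenCV has them; the pictures are not rectified), "extrinsics" (4x4, takes a point from camera to world coordinates). Camera axes: x right, y up, looking along -z (the intrinsics and any distortion apply to the point x, -y, -z); pixel columns grow to the right and rows downward; lengths in mm; the calibration is good to about 2 mm. A picture is of the moment at which its call begins. There is no depth.
- env.job_done(): hands the job in; it is judged then, once.
Trained networks look in a picture, given as the dict that the camera call returned (one of the last four; its "shot" number tells which), for a name from the list of things; names that differ only in an ending like _2 or _b are one class to them, and where a whole thing is asked for, a point or a joint stands for the part that bears it (a point fixed in the world has none). Each returns a list of dicts, best first, with "score" (0 to 1); they miss things now and then, are a little off and sometimes report something else, mostly with a low value. They report only what shows in the picture. A call takes as long as a camera call.
- eyes.cut_out(picture, name): "mask" (384x512 bool, what is visible of it) and "uv" ([column, row] in pixels, amid what is visible of it).
The state is a dict: "t": time; "joints": joint angles; "qvel": joint speeds; "tau": joint torques, N m; "eef_pos": TCP position; "tcp_rot": TCP orientation; "ft_force": force on the tool from outside, world axes, zero at the start; "moment": the same for the moment, N m; "opening": opening from 0.0 (shut) to 1.0 (fully open); "grip_force": force on a finger pad.
Only numpy, scipy, OpenCV 4.12 (cv2) and the standard library are available. Lean on these libraries where they do the work, as an engineer would, in place of code of your own. Each camera call takes 0.05 s, during which the arm holds its last target. There are 200 camera calls.

### The job

The coin counter has just been cleaned and its blue feed disc is back on the spindle but not keyed: with a fingertip push the disc round (its white studs are there to push against) until the notch in its rim stands over the red drive pin (at the red bar on the deck), then press the disc gently down on its hub until it is fully home, flush with the deck. Do not lift the disc or force it down, and leave the coin rolls, brush, banknote bricks and tub of gold where they are.

Things in the scene. Friction and masses are not known exactly. Their poses are not given: they have to be found in the camera images.
- counter: white coin-counting machine, fixed, 220 (its x) x 320 (its y) x 114.5 mm high; origin under the centre of its footprint, +x away from its front panel. Its flat deck has a round recess, 148 mm across and 14.5 mm deep, centred at its x 0, y +50 mm, where the feed disc lies. The deck at its y below -25 mm carries coin rolls and a brush.
- disc: blue feed disc, 136 mm across, 10 mm thick, about 200 g, on an upright spindle in the recess. Origin: centre of its underside, z up, +x towards its notch (a white line points there). A grey hub, 30 mm across, and three white studs, 12 mm across and 44 mm from the axis, stand on it. At first its underside is level with the deck; seated, its top face is.
- turn (a joint): rotation of the disc on its spindle, rad, anticlockwise from above positive, unlimited; 0 (or any full turn) is the notch exactly over the pin. It turns with a steady drag of about 0.06 N m and stays where it is left. The pin enters only when the notch is within about 0.05 rad.
- seat (a joint): how far the disc is pressed down its spindle, m: 0 at the start (proud), 0.010 fully seated against a hard stop, negative if lifted. The spindle fit is stiff: the disc does not fall by itself, a push of about 2 to 4 N moves it down, and it stays where it is left. Unless the notch is over the pin the pin stops it at once.
- hub (a point): centre of the flat top of the disc's hub, on the spindle axis, 6 mm above the disc's top face: the place to press
- notch (a point): middle of the notch in the disc's rim, 65 mm from the axis, at the level of its underside. The notch is 12 mm wide, open to the rim, 12 mm deep radially and goes right through the disc
- pin (a point): top of the red upright drive pin, 8 mm thick with a round end, fixed in the recess 65 mm from the spindle axis on the machine's +x side; its top is 0.5 mm below the deck. A red bar painted on the deck just outside the recess points at it (the pin itself is hidden while the disc covers it)
- stud0 (a point): foot of a white stud, on its axis at the disc's top face, 44 mm from the spindle axis, 60 degrees anticlockwise of the notch; the stud rises 14 mm from here
- stud1 (a point): foot of a white stud, on its axis at the disc's top face, 44 mm from the spindle axis, 180 degrees anticlockwise of the notch; the stud rises 14 mm from here
- stud2 (a point): foot of a white stud, on its axis at the disc's top face, 44 mm from the spindle axis, 300 degrees anticlockwise of the notch; the stud rises 14 mm from here
- roll_a: paper-wrapped roll of coins, white, upright cylinder 26 mm across and 52 mm tall, stands on the machine's deck; origin at its underside; leave it alone
- roll_b: the same size of coin roll in green paper, upright on the machine's deck; origin at its underside; leave it alone
- brush: cleaning brush, 140 mm long, lying on the machine's deck; origin at its underside; leave it alone
- brick_a: banded brick of banknotes 150 x 66 x 50 mm with a yellow and a red band, on the table to the right of the machine; origin at its underside; leave it alone
- brick_b: banded brick of banknotes 150 x 66 x 50 mm with a green and an orange band, on the table just behind the machine; origin at its underside; leave it alone
- tub: clear open tub 150 x 110 x 55 mm of gold pieces, on the table to the left of the machine; origin at its underside; leave it alone

How it is judged (in metres and radians):
At the end, for the whole second after the job is handed in: The disc is pressed at least 8.5 mm of its 10 mm down, the middle of its notch within 4 mm of the pin seen from above, the disc at rest, and every coin roll, brush, banknote brick and the tub within 30 mm of where it stood (value of joint seat above 0.0085 m and horizontal distance between notch and pin below 0.004 m and linear speed of disc below 0.01 m/s and angular speed of disc below 0.05 rad/s and distance of each of roll_a, roll_b, brush, brick_a, brick_b, tub from where it was at the start of the episode below 0.03 m); the robot touches nothing.
It fails at once if the disc is lifted up its spindle by more than 4 mm (value of joint seat below -0.004 m).
It fails at once if the disc is forced: more than 60 N on it (contact force between the fingers and disc above 60 N).
It fails at once if a bystander is moved by more than 30 mm (distance of any of roll_a, roll_b, brush, brick_a, brick_b, tub from where it was at the start of the episode above 0.03 m).
It also fails if it takes over 58 s, if anything falls off the work surface, if the arm or the gripper's body presses on something with over 40 N, if the wrist force passes 120 N, or if a joint passes its speed limit or range.

## Working session

There is one attempt and no reset: what is moved stays moved. The work goes in short steps, Python scripts to look and compute and a tool call to move; the robot and the scene stay as the last step left them, time stands still between calls to the robot, and variables do not carry over. Pictures are saved under pics/ and viewed, at most 10 in all, crops included, and the job is handed in when it is done.

Besides the shell and the picture viewer there is one more tool, called after "Request:" as name([rows], argument=value, ...), one row to a line, values as JSON. move_arm: Moves the arm, as the interface text tells. Its arguments: {"type":"object","properties":{"plan":{"type":"array","items":{"type":"array"}}},"required":["plan"]}

```bash
mkdir -p pics; ls
cat > h.py <<'E'
import numpy as np, cv2
from cell import readout, eyes, env
def ray(p,uv):
    n=cv2.undistortPoints(np.array([[uv]],float),np.array(p["K"],float),np.array(p["dist"],float))[0,0]
    T=np.array(p["extrinsics"]); return T[:3,3],T[:3,:3]@np.array([n[0],-n[1],-1.])
def onz(p,uv,z):
    o,d=ray(p,uv); return o+d*(z-o[2])/d[2]
def proj(p,X):
    T=np.array(p["extrinsics"]); c=(np.atleast_2d(X)-T[:3,3])@T[:3,:3]
    c=c*[1,-1,-1]
    return cv2.projectPoints(c,np.zeros(3),np.zeros(3),np.array(p["K"],float),np.array(p["dist"],float))[0][:,0]
E
python3 - <<'E'
from h import *
s=readout.state();print({k:np.round(v,3).tolist() for k,v in s.items()})
for c in ["scene","side"]:
    p=eyes.read_camera(c)
    cv2.imwrite(f"pics/{c}0.png",p["img"][:,:,::-1])
    print(c,np.round(p["extrinsics"],2).tolist())
    for n in ["disc","hub","notch","stud0","pin","counter"]:
        for r in eyes.cut_out(p,n)[:4]:
            print(n,round(r["score"],2),np.round(r["uv"],1),r["mask"].sum(), np.round(onz(p,r["uv"],124.5 if n!="hub" else 130.5),1))
E
```

```text
pics
{'t': 0.0, 'joints': [1.131, 0.492, 1.559, -0.0, 1.092, -0.106], 'qvel': [0.001, 0.0, -0.001, 0.001, -0.001, -0.002], 'tau': [-0.0, -61.264, -25.818, 0.069, 0.048, -0.0], 'eef_pos': [204.631, 590.284, 214.044], 'tcp_rot': [-3.14, -0.0, 2.808], 'ft_force': [-0.179, 0.23, 0.068], 'moment': [0.009, -0.036, 0.013], 'grip_force': 0.0, 'opening': 1.001}
scene [[0.79, -0.44, 0.44, 1233.52], [0.62, 0.54, -0.57, -803.73], [0.01, 0.72, 0.7, 1127.52], [0.0, 0.0, 0.0, 1.0]]
disc 0.67 [206.5 216.7] 1491 [ 578.  -133.5  124.5]
hub 0.59 [206.8 213.8] 1512 [ 575.4 -128.8  130.5]
notch 0.94 [209.8 218.4] 1470 [ 589.2 -132.6  124.5]
stud0 0.9 [208.3 213.3] 1461 [ 573.4 -120.8  124.5]
pin 0.75 [199.6 240.8] 9191 [ 620.9 -209.3  124.5]
counter 0.63 [203.8 237.5] 9203 [ 622.  -193.9  124.5]
side [[0.95, 0.19, -0.23, 320.92], [-0.3, 0.65, -0.7, -765.58], [0.01, 0.74, 0.67, 882.18], [0.0, 0.0, 0.0, 1.0]]
disc 0.71 [271.9 233.2] 2358 [ 578.1 -124.3  124.5]
disc 0.43 [290.6 271.1] 998 [ 580.3 -235.   124.5]
hub 0.79 [268.9 234.5] 2342 [ 568.5 -131.1  130.5]
notch 0.59 [270.6 233.2] 2259 [ 575.3 -123.4  124.5]
stud0 0.87 [269.2 233.5] 2364 [ 572.1 -123.4  124.5]
pin 0.83 [275.2 270. ] 13856 [ 550.9 -223.   124.5]
counter 0.7 [273.7 270. ] 13879 [ 547.9 -222.1  124.5]
```

Run:
```python
import cv2
a=cv2.imread("pics/side0.png")[150:370,170:390]
b=cv2.imread("pics/scene0.png")[150:320,120:290]
a=cv2.resize(a,(400,400),interpolation=3);b=cv2.resize(b,(400,400),interpolation=3)
cv2.imwrite("pics/c0.png",cv2.hconcat([a,b]))
```

```text
(no output)
```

View pics/c0.png

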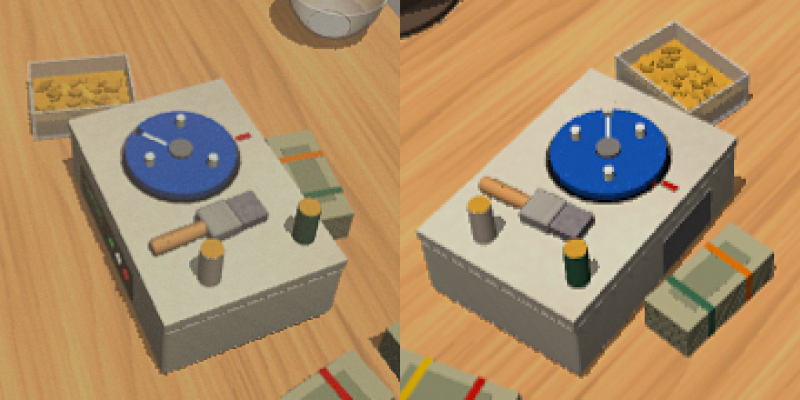

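```bash
cat >> h.py <<'E'
def pts(p,guess,R=95):
    """colour blobs near the disc -> pixel centres"""
    hsv=cv2.cvtColor(p["img"],cv2.COLOR_RGB2HSV)
    g=proj(p,[guess])[0]; yy,xx=np.mgrid[:384,:512]
    rad=np.array([[np.hypot(*(onz(p,(x,y),120)[:2]-guess[:2])) for x in range(0,512,4)] for y in range(0,384,4)])
    near=cv2.resize(rad.astype(np.float32),(512,384))<R
    H,S,V=[hsv[...,i].astype(int) for i in range(3)]
    red=((H<8)|(H>172))&(S>130)&(V>80)&near
    blue=(abs(H-110)<15)&(S>110)&near
    return red,blue,hsv
E
python3 - <<'E'
from h import *
for c in ["scene","side"]:
    p=eyes.read_camera(c)
    g=np.array([576,-126,124.5])
    red,blue,hsv=pts(p,g)
    h,_=cv2.findContours(blue.astype(np.uint8),0,2); h=cv2.convexHull(max(h,key=cv2.contourArea))
    # top outline fit: project hull to z=124.5
    w=np.array([onz(p,q,124.5)[:2] for q in h[:,0].astype(float)])
    ce,_=cv2.minEnclosingCircle(w.astype(np.float32)); print(c,"hull",ce,_)
    fill=np.zeros((384,512),np.uint8); cv2.fillPoly(fill,[h],1)
    wh=(fill>0)&(hsv[...,1]<90)&(hsv[...,2]>100)
    n,l,st,cen=cv2.connectedComponentsWithStats(wh.astype(np.uint8))
    for i in range(1,n):
        if st[i,4]>3: print(" wh",st[i,4],cen[i].round(1),onz(p,cen[i],130.5).round(1), "V",hsv[l==i][:,2].mean().round())
    ys,xs=np.nonzero(red); r=np.array([onz(p,(x,y),114.5)[:2] for x,y in zip(xs,ys)])
    print(" red",len(r),r.mean(0),r.min(0),r.max(0))
E
```

```text
scene hull (577.27587890625, -125.03954315185547) 72.798583984375
 wh 5 [207.2 197.2] [533.6 -79.7 130.5] V 168.0
 wh 74 [207.9 210.6] [ 569.8 -118.   130.5] V 139.0
 wh 22 [194. 206.] [ 528.  -128.6  130.5] V 170.0
 wh 21 [221.3 204.9] [584.3 -77.9 130.5] V 173.0
 wh 24 [208.1 222.8] [ 600.2 -151.7  130.5] V 173.0
 red 17 [ 657.41783007 -114.28442019] [ 644.62511943 -126.24619986] [ 668.20826011 -109.38353057]
side hull (572.5933837890625, -121.09032440185547) 68.23265075683594
 wh 39 [269.  215.9] [587.4 -76.9 130.5] V 148.0
 wh 38 [254.7 225.8] [546.3 -97.1 130.5] V 174.0
 wh 107 [269.1 230.7] [ 572.7 -120.5  130.5] V 122.0
 wh 44 [251.9 237.1] [ 530.2 -127.5  130.5] V 148.0
 wh 40 [286.8 237.7] [ 603.1 -151.4  130.5] V 151.0
 red 18 [ 659.55553829 -112.20654717] [ 650.73523286 -115.56882497] [ 668.6092951  -108.76132598]
```

The crop shows the hub near (180,148) in the side view, the notch line to the upper left and the red bar at right (242,136). That puts the disc centre at about (572,-120), the notch at about 131° and the pin at about 5°. I'll move above it for a wrist view.

Request:
move_arm([
  [[0,0,0],[-0.5795,-0.551,-0.09],-1],
  [[0,0,0],[-0.5795,-0.551,-0.09],-1],
  [[0,0,0],[-0.5795,-0.551,-0.09],-1],
  [[0,0,0],[-0.5795,-0.551,-0.09],-1],
  [[0,0,0],[-0.5795,-0.551,-0.09],-1],
])

```text
t: 1.42
eef_pos: [347.9, 312.9, 250.0]
tcp_rot: [3.141, 0.0, 2.808]
ft_force: [1.4, 0.7, 0.2]
opening: 0.531
grip_force: 0.0
```

Request:
move_arm([
  [[0,0,0],[-0.353,-0.336,-0.055],-1],
  [[0,0,0],[-0.353,-0.336,-0.055],-1],
  [[0,0,0],[-0.353,-0.336,-0.055],-1],
  [[0,0,0],[-0.353,-0.336,-0.055],-1],
  [[0,0,0],[-0.353,-0.336,-0.055],-1],
])

```text
t: 2.05
eef_pos: [490.3, 36.6, 285.2]
tcp_rot: [3.141, 0.001, 2.808]
ft_force: [0.7, 1.5, -0.3]
opening: 0.025
grip_force: 0.0
```

Request:
move_arm([
  [[0,0,0],[-0.141,-0.134,-0.022],-1],
  [[0,0,0],[-0.141,-0.134,-0.022],-1],
  [[0,0,0],[-0.141,-0.134,-0.022],-1],
  [[0,0,0],[-0.141,-0.134,-0.022],-1],
])

```text
t: 2.55
eef_pos: [580.0, -137.4, 306.2]
tcp_rot: [-3.141, 0.0, 2.804]
ft_force: [-0.2, 0.4, 0.1]
opening: 0.005
grip_force: 0.0
```

Run:
```python
from h import *
s=readout.state();print({k:np.round(s[k],3).tolist() for k in("t","joints","eef_pos","tcp_rot")})
p=eyes.read_camera("wrist");cv2.imwrite("pics/w0.png",p["img"][:,:,::-1])
print(np.round(p["extrinsics"],2).tolist(), proj(p,[[572,-120,130.5],[659,-112,114.5],s["eef_pos"]]))
```

```text
{'t': 2.55, 'joints': [-0.343, 0.372, 1.505, -0.0, 1.264, -1.577], 'eef_pos': [579.961, -137.409, 306.197], 'tcp_rot': [-3.141, 0.0, 2.804]}
[[0.33, -0.91, -0.24, 513.02], [0.94, 0.32, 0.09, -113.84], [-0.0, -0.26, 0.97, 475.85], [0.0, 0.0, 0.0, 1.0]] [[266.17640214 165.87687132]
 [290.83582025 219.4801011 ]
 [255.4346975  228.7008243 ]]
```

View pics/w0.png

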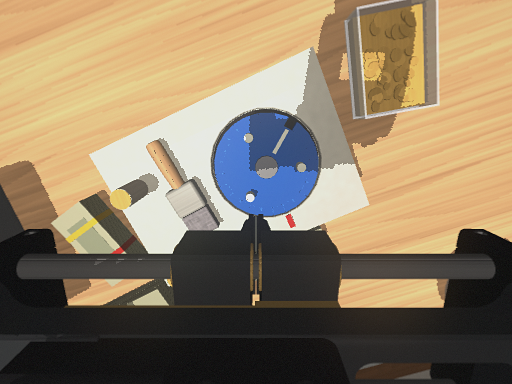

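The wrist view shows the hub at (266,167), the notch at (290,122), the red bar at (291,221) and the studs at (249,138), (301,167) and (250,198).

```bash
cat >> h.py <<'E'
def wrist(c0=(574,-119), ztop=124.5):
    p=eyes.read_camera("wrist"); g=np.array([*c0,ztop]); red,blue,hsv=pts(p,g)
    k,_=cv2.findContours(blue.astype(np.uint8),0,2); h=cv2.convexHull(max(k,key=cv2.contourArea))
    w=np.array([onz(p,q,ztop)[:2] for q in h[:,0].astype(float)])
    print("disc circle",cv2.minEnclosingCircle(w.astype(np.float32)))
    fill=np.zeros((384,512),np.uint8); cv2.fillPoly(fill,[h],1)
    wh=(fill>0)&(hsv[...,1]<100)&(hsv[...,2]>60)
    n,l,st,cen=cv2.connectedComponentsWithStats(wh.astype(np.uint8))
    for i in range(1,n):
        if st[i,4]>6:
            x=onz(p,cen[i],ztop+10); d=x[:2]-g[:2]
            print(" wh",st[i,4],cen[i].round(1),x.round(1)," r %.1f ang %.1f"%(np.hypot(*d),np.degrees(np.arctan2(d[1],d[0]))))
    ys,xs=np.nonzero(red); r=np.array([onz(p,(x,y),114.5)[:2] for x,y in zip(xs,ys)])
    if len(r): m=r.mean(0)-g[:2]; print(" red",len(r),r.mean(0),np.degrees(np.arctan2(m[1],m[0])), np.hypot(*m))
    return p
E
python3 - <<'E'
from h import *
p=wrist()
c=[onz(p,q,114.5)[:2] for q in [(91,155),(313,48),(368,205)]]
print(c,[np.linalg.norm(c[1]-c[0]),np.linalg.norm(c[2]-c[1])])
for a,b in((0,1),(1,2)):
    d=c[b]-c[a];print(np.degrees(np.arctan2(d[1],d[0])))
E
```

```text
disc circle ((573.478759765625, -120.72379302978516), 68.4118881225586)
 wh 7 [291.1 128.4] [537.  -75.  134.5]  r 57.5 ang 130.1
 wh 120 [279.5 141.5] [547.3 -93.5 134.5]  r 36.9 ang 136.2
 wh 78 [247.5 138.1] [ 530.3 -129.5  134.5]  r 44.9 ang -166.4
 wh 408 [265.3 167.3] [ 572.1 -120.5  134.5]  r 2.4 ang -141.0
 wh 90 [299.7 167.1] [586.4 -79.1 134.5]  r 41.8 ang 72.7
 wh 86 [249.2 196.9] [ 602.3 -153.1  134.5]  r 44.3 ang -50.3
 red 67 [ 660.11649308 -113.44490885] 3.69084822291876 86.29547739261129
[array([ 483.04290351, -334.86099358]), array([456.57041183, -19.42302304]), array([673.62313754,  -2.56684038])] [np.float64(316.5468465693877), np.float64(217.70626226923153)]
94.79719081253518
4.4406425568697205
```

```bash
cat >> h.py <<'E'
from scipy.spatial.transform import Rotation as Ro
C=np.array([573.2,-120.5])
def rows(targets, base=None):
    """targets: (x,y,z,yaw deg), tool down -> turn deg, shift m from base pose (default current)"""
    s=readout.state()
    if base is None: R=Ro.from_euler("xyz",s["tcp_rot"]); P=np.array(s["eef_pos"])
    else: R=Ro.from_euler("xyz",[180,0,base[3]],degrees=True); P=np.array(base[:3])
    for x,y,z,w in targets:
        T=Ro.from_euler("xyz",[180,0,w],degrees=True)
        print((R.inv()*T).as_rotvec(degrees=True).round(2), (R.inv().apply(np.array([x,y,z])-P)/1000).round(4))
def arc(th,z=131,r=44): t=np.radians(th); return (C[0]+r*np.cos(t),C[1]+r*np.sin(t),z,th+90)
E
python3 - <<'E'
from h import *
rows([arc(104,165),arc(104)])
print("arc"); rows([arc(104-9*i) for i in range(1,6)],arc(104))
E
```

```text
[ 2.000e-02 -4.000e-02 -3.321e+01] [0.0341 0.0485 0.1411]
[ 2.000e-02 -4.000e-02 -3.321e+01] [0.0341 0.0485 0.1751]
arc
[ 0. -0.  9.] [-0.0069 -0.0005 -0.    ]
[ 0. -0. 18.] [-0.0136 -0.0022 -0.    ]
[ 0. -0. 27.] [-0.02   -0.0048 -0.    ]
[-0. -0. 36.] [-0.0259 -0.0084 -0.    ]
[ 0. -0. 45.] [-0.0311 -0.0129 -0.    ]
```

Request:
move_arm([
  [[0,0,-33.2],[0.0341,0.0485,0.141],-1],
  [[0,0,-33.2],[0.0341,0.0485,0.141],-1],
  [[0,0,-33.2],[0.0341,0.0485,0.141],-1],
  [[0,0,-33.2],[0.0341,0.0485,0.141],-1],
  [[0,0,-33.2],[0.0341,0.0485,0.141],-1],
])

```text
t: 3.28
eef_pos: [563.2, -76.8, 167.1]
tcp_rot: [-3.141, 0.002, -2.899]
ft_force: [-0.4, -0.3, 0.3]
opening: 0.005
grip_force: 0.0
```

Run:
```python
from h import *
print(arc(104),readout.state()["tcp_rot"]); rows([arc(104)])
p=eyes.read_camera("side")
print(proj(p,[(564,-77,124.5)]))
cv2.imwrite("pics/s1.png",cv2.resize(p["img"][160:290,200:340,::-1],(700,650)[:2],interpolation=3)[:600])
```

```text
(np.float64(562.5554365936147), np.float64(-77.80698804385617), 131, 194) [-3.14072551e+00  1.83833758e-03 -2.89870864e+00]
[-0.05  0.11 -0.08] [ 0.0009 -0.0008  0.0361]
[[259.29108516 219.87566077]]
```

View pics/s1.png

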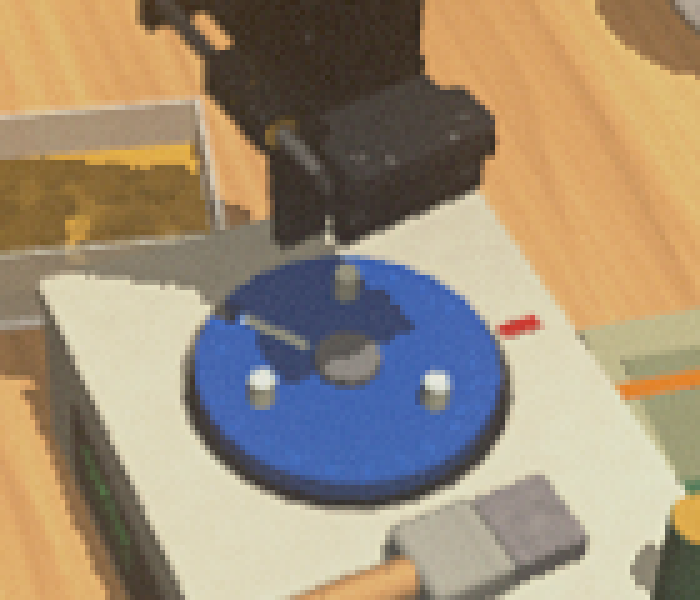

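The fingertip is at (300,240), up and to the left of stud2 at (348,280), so the way down is clear.

Request:
move_arm([
  [[0,0,0],[0.001,-0.001,0.02],-1],
  [[0,0,0],[0.001,-0.001,0.036],-1],
  [[0,0,0],[0.001,-0.001,0.036],-1],
])

```text
t: 3.7
eef_pos: [561.7, -78.5, 129.2]
tcp_rot: [3.141, -0.001, -2.897]
ft_force: [0.3, 0.6, 0.1]
opening: 0.006
grip_force: 0.0
```

Request:
move_arm([
  [[0,0,6],[-0.0046,-0.0002,0],-1],
  [[0,0,12],[-0.0092,-0.001,0],-1],
  [[0,0,18],[-0.0136,-0.0022,0],-1],
  [[0,0,24],[-0.0179,-0.0038,0],-1],
  [[0,0,30],[-0.022,-0.0059,0],-1],
])

```text
t: 4.32
eef_pos: [584.7, -78.9, 130.4]
tcp_rot: [-3.141, -0.0, 2.859]
ft_force: [-1.6, -1.6, 0.4]
opening: 0.008
grip_force: 1.2
```

Run:
```python
from h import *
s=readout.state();P=np.array(s["eef_pos"]);d=P[:2]-C
print(P,s["tcp_rot"],np.hypot(*d),np.degrees(np.arctan2(d[1],d[0])),s["ft_force"])
wrist()
```

```text
[584.66630859 -78.88528311 130.35264216] [-3.14143764e+00 -2.79555217e-04  2.85945754e+00] 43.16550583626158 74.59525768716489 [-1.59703419 -1.57957088  0.36559265]
disc circle ((572.4735107421875, -120.37324523925781), 68.07025909423828)
 wh 397 [178.7 165.8] [ 529.8 -112.2  134.5]  r 44.7 ang 171.3
 wh 394 [236.1 195.8] [558.1 -83.9 134.5]  r 38.5 ang 114.4
 wh 900 [189.3 223. ] [ 567.1 -118.7  134.5]  r 6.9 ang 177.5
```

Request:
move_arm([
  [[0,0,9],[-0.0069,-0.0005,0],-1],
  [[0,0,18],[-0.0136,-0.0022,0],-1],
  [[0,0,27],[-0.02,-0.0048,0],-1],
  [[0,0,36],[-0.0259,-0.0084,0],-1],
  [[0,0,45],[-0.0311,-0.0129,0],-1],
])

```text
t: 5.0
eef_pos: [610.9, -99.6, 130.2]
tcp_rot: [-3.141, -0.001, 2.074]
ft_force: [-3.6, 1.0, 0.7]
opening: 0.004
grip_force: 1.3
```

Run:
```python
from h import *
s=readout.state();P=np.array(s["eef_pos"]);d=P[:2]-C
th=np.degrees(np.arctan2(d[1],d[0]))
print(P,s["tcp_rot"],np.hypot(*d),th,s["ft_force"])
p=wrist(); cv2.imwrite("pics/w1.png",p["img"][:,:,::-1])
rows([arc(th-8*i) for i in range(1,6)])
```

```text
[610.93388194 -99.60830505 130.21342804] [-3.14143271e+00 -5.45426747e-04  2.07430461e+00] 43.13129680067184 28.971491314147677 [-3.63815275  1.01937919  0.66657775]
disc circle ((572.6871337890625, -119.52241516113281), 68.09879302978516)
 wh 402 [178.2 165.5] [548.7 -83.7 134.5]  r 43.4 ang 125.6
 wh 391 [235.3 195.9] [588.6 -84.  134.5]  r 37.9 ang 67.4
 wh 898 [188.3 223.2] [ 570.3 -115.1  134.5]  r 5.4 ang 133.5
[ 0.01 -0.    7.44] [-0.0053  0.0004 -0.0008]
[ 1.000e-02 -0.000e+00  1.544e+01] [-0.0113 -0.0008 -0.0008]
[ 1.000e-02 -0.000e+00  2.344e+01] [-0.0171 -0.0029 -0.0008]
[ 1.000e-02 -0.000e+00  3.144e+01] [-0.0226 -0.0057 -0.0008]
[ 1.000e-02 -1.000e-02  3.944e+01] [-0.0276 -0.0092 -0.0008]
```

View pics/w1.png

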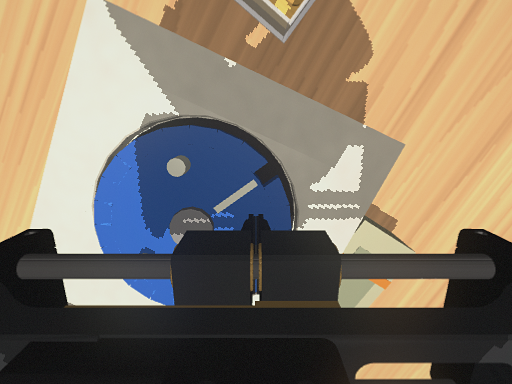

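The view shows stud0 at (178,166) and the notch at (267,172). About 59° clockwise is left.

Request:
move_arm([
  [[0,0,9],[-0.0069,-0.0005,0],-1],
  [[0,0,18],[-0.0136,-0.0022,0],-1],
  [[0,0,27],[-0.02,-0.0048,0],-1],
  [[0,0,36],[-0.0259,-0.0084,0],-1],
  [[0,0,45],[-0.0311,-0.0129,0],-1],
])

```text
t: 5.68
eef_pos: [614.9, -132.9, 130.1]
tcp_rot: [3.141, -0.001, 1.291]
ft_force: [-1.6, 2.4, -0.1]
opening: 0.007
grip_force: 1.3
```

Run:
```python
from h import *
s=readout.state();P=np.array(s["eef_pos"]);d=P[:2]-C
th=np.degrees(np.arctan2(d[1],d[0]))
print(P,s["tcp_rot"],np.hypot(*d),th,s["ft_force"])
p=wrist(C)
n=s["joints"]; print(n)
```

```text
[ 614.88024677 -132.86709741  130.11783045] [ 3.14145135e+00 -6.33854369e-04  1.29135197e+00] 43.476293186647354 -16.526340650493797 [-1.64535508  2.42729162 -0.08974479]
disc circle ((573.8154296875, -119.9212646484375), 68.15814208984375)
 wh 407 [177.1 165.7] [581.8 -77.  134.5]  r 44.4 ang 78.8
 wh 10 [274.5 176.6] [ 637.7 -100.2  134.5]  r 67.6 ang 17.5
 wh 392 [234.4 196. ] [ 610.  -105.2  134.5]  r 39.9 ang 22.5
 wh 892 [187.1 223.4] [ 574.9 -114.4  134.5]  r 6.3 ang 74.4
 red 306 [ 659.50415574 -113.40322864] 4.700842846472595 86.59544712257113
[-3.18041760e-01  5.86593822e-01  1.63546056e+00  8.03312354e-04
  9.19421680e-01 -3.90843536e-02]
```

Request:
move_arm([
  [[0,0,6.5],[-0.005,-0.0003,0],-1],
  [[0,0,13],[-0.0099,-0.0011,0],-1],
  [[0,0,13],[-0.0099,-0.0011,0],-1],
  [[0,0,13],[-0.0099,-0.0011,0],-1],
])

```text
t: 6.22
eef_pos: [611.3, -142.3, 129.9]
tcp_rot: [3.141, -0.0, 1.071]
ft_force: [0.3, -0.2, -0.1]
opening: 0.006
grip_force: 0.0
```

Run:
```python
from h import *
s=readout.state();P=np.array(s["eef_pos"]);d=P[:2]-C
print(P,np.hypot(*d),np.degrees(np.arctan2(d[1],d[0])),s["ft_force"])
p=wrist(C); cv2.imwrite("pics/w2.png",cv2.resize(p["img"][80:250,80:340,::-1],(780,510),interpolation=3))
# notch predicted pixel if aligned
t=np.radians(4.6);u=np.array([np.cos(t),np.sin(t)]);v=np.array([-u[1],u[0]])
print([((proj(p,[[*(C+r*u+k*v),124.5]])[0]-[80,80])*3).round() for r in(56,68) for k in(-6,6)])
```

```text
[ 611.2959673  -142.28305381  129.88355838] 43.883985211929044 -29.760671862287357 [ 0.25669707 -0.21865308 -0.05079571]
disc circle ((573.9058837890625, -119.76874542236328), 68.0864486694336)
 wh 408 [177.5 165.2] [591.8 -80.1 134.5]  r 44.5 ang 65.2
 wh 7 [265.1 164.7] [ 639.2 -105.7  134.5]  r 67.7 ang 12.6
 wh 12 [273.3 178. ] [ 639.8 -115.5  134.5]  r 66.7 ang 4.3
 wh 394 [234.4 196.4] [ 612.6 -114.2  134.5]  r 39.9 ang 9.1
 wh 9 [ 92. 213.] [526.6 -79.8 134.5]  r 61.9 ang 138.8
 wh 908 [186.3 223.4] [ 576.1 -115.   134.5]  r 6.2 ang 62.2
 wh 8 [142.8 252.9] [ 539.1 -118.8  134.5]  r 34.1 ang 177.2
 red 397 [ 654.88836303 -113.64411514] 4.797437877664086 81.975556181472
[array([550., 331.]), array([520., 287.]), array([596., 302.]), array([566., 257.])]
```

View pics/w2.png

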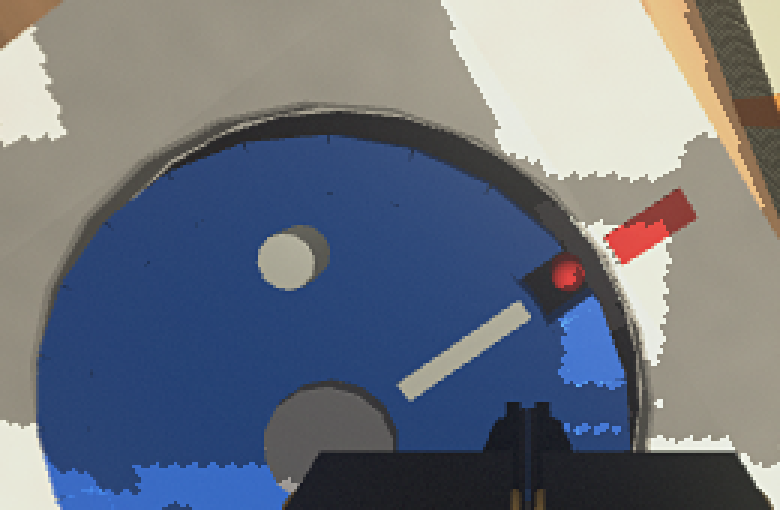

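The notch stands over the red pin, visible at (568,273) inside it. The white line runs from (405,391) to (523,309), and I'll use it to check the residual.

Run:
```python
from h import *
p=eyes.read_camera("wrist")
hsv=cv2.cvtColor(p["img"],cv2.COLOR_RGB2HSV)
f=lambda q,z: onz(p,np.array(q)/3+80,z)[:2]
a,b=f((405,391),124.5),f((523,309),124.5); d=b-a; print("line",np.degrees(np.arctan2(d[1],d[0])),[np.degrees(np.arctan2(*(x-C)[::-1])) for x in(a,b)])
m=f((534,302),124.5); print("notch in",m,np.degrees(np.arctan2(*(m-C)[::-1])))
for q,z in(((568,273),114),((650,228),114.5),((292,261),138.5)):
    m=f(q,z)-C; print(q,np.degrees(np.arctan2(m[1],m[0])),np.hypot(*m))
s=readout.state();th=-29.76
rows([arc(th+12,131),arc(th+12,170),(*C,175,s["tcp_rot"][2]*57.2958),(*C,133,s["tcp_rot"][2]*57.2958)])
```

```text
line 6.700984366026913 [np.float64(5.589455378270077), np.float64(6.268375479875128)]
notch in [ 629.60663715 -114.40134011] 6.1708227557511535
(568, 273) 5.436047759842021 65.85727317976291
(650, 228) 4.297111808132944 87.0607219122498
(292, 261) 63.92391585784647 44.06225705845989
[  0.02  -0.   -11.  ] [ 0.0092 -0.0006 -0.0012]
[  0.02  -0.   -11.  ] [ 0.0092 -0.0006 -0.0402]
[ 0.02 -0.   -0.  ] [ 0.0008 -0.0438 -0.0453]
[ 0.02 -0.   -0.  ] [ 0.0008 -0.0438 -0.0033]
```

Aligned to within about 1°. Now I'll back off, lift, and move over the hub.

Request:
move_arm([
  [[0,0,-6],[0.005,0,-0.001],-1],
  [[0,0,-11],[0.0092,-0.0006,-0.015],-1],
  [[0,0,-11],[0.0092,-0.0006,-0.035],-1],
  [[0,0,-6],[0.0008,-0.0438,-0.035],-1],
  [[0,0,0],[0.0008,-0.0438,-0.035],-1],
])

```text
t: 6.95
eef_pos: [571.2, -119.6, 165.0]
tcp_rot: [-3.141, 0.0, 1.065]
ft_force: [0.1, -0.2, -0.3]
opening: 0.005
grip_force: 0.0
```

Request:
move_arm([
  [[0,0,0],[0,0,0],-1],
  [[0,0,0],[0,0,0.013],-1],
  [[0,0,0],[0,0,0.026],-1],
  [[0,0,0],[0,0,0.026],-1],
])

```text
t: 7.45
eef_pos: [572.6, -120.3, 136.9]
tcp_rot: [-3.139, 0.0, 1.067]
ft_force: [0.1, -0.6, -0.1]
opening: 0.004
grip_force: 0.0
```

Over the hub at z 137, where the hub top is about 130.5. I'll press slowly.

Request:
move_arm([
  [[0,0,0],[0,0,0.002],-1],
  [[0,0,0],[0,0,0.004],-1],
  [[0,0,0],[0,0,0.006],-1],
  [[0,0,0],[0,0,0.008],-1],
  [[0,0,0],[0,0,0.009],-1],
])

```text
t: 8.07
eef_pos: [573.2, -120.5, 129.8]
tcp_rot: [3.141, -0.0, 1.066]
ft_force: [-0.5, 0.9, 2.5]
opening: 0.002
grip_force: 1.5
```

Request:
move_arm([
  [[0,0,0],[0,0,0.001],-1],
  [[0,0,0],[0,0,0.002],-1],
  [[0,0,0],[0,0,0.003],-1],
  [[0,0,0],[0,0,0.003],-1],
])

```text
t: 8.57
eef_pos: [573.2, -120.4, 126.5]
tcp_rot: [-3.142, -0.0, 1.066]
ft_force: [1.2, 0.0, 0.8]
opening: 0.004
grip_force: 0.7
```

Request:
move_arm([
  [[0,0,0],[0,0,0.001],-1],
  [[0,0,0],[0,0,0.002],-1],
  [[0,0,0],[0,0,0.003],-1],
  [[0,0,0],[0,0,0.004],-1],
  [[0,0,0],[0,0,0.004],-1],
])

```text
t: 9.2
eef_pos: [573.2, -120.5, 122.5]
tcp_rot: [-3.142, -0.0, 1.066]
ft_force: [0.8, 0.3, 1.4]
opening: 0.004
grip_force: 0.4
```

Request:
move_arm([
  [[0,0,0],[0,0,0.0006],-1],
  [[0,0,0],[0,0,0.0012],-1],
  [[0,0,0],[0,0,0.0012],-1],
])

```text
t: 9.57
eef_pos: [573.2, -120.5, 121.3]
tcp_rot: [-3.142, -0.0, 1.066]
ft_force: [-0.3, -0.7, 0.8]
opening: 0.006
grip_force: 0.9
```

Request:
move_arm([
  [[0,0,0],[0,0,0.0005],-1],
  [[0,0,0],[0,0,0.001],-1],
  [[0,0,0],[0,0,0.001],-1],
])

```text
t: 9.95
eef_pos: [573.2, -120.5, 120.8]
tcp_rot: [3.141, -0.0, 1.066]
ft_force: [-1.2, -0.6, 6.8]
opening: 0.007
grip_force: 3.2
```

Request:
move_arm([
  [[0,0,0],[0,0,0.0004],-1],
  [[0,0,0],[0,0,0.0004],-1],
])

```text
t: 10.2
eef_pos: [573.2, -120.5, 120.7]
tcp_rot: [3.141, -0.0, 1.066]
ft_force: [-2.7, 0.4, 10.0]
opening: 0.003
grip_force: 5.1
```

Request:
move_arm([
  [[0,0,0],[0,0,-0.02],-1],
  [[0,0,0],[0,0,-0.06],-1],
  [[0,0,0],[0,0,-0.12],-1],
  [[0,0,0],[0,0,-0.15],-1],
  [[0,0,0],[0,0,-0.15],-1],
])

```text
t: 10.82
eef_pos: [573.6, -120.6, 272.0]
tcp_rot: [3.138, -0.001, 1.066]
ft_force: [-0.4, 0.1, 0.2]
opening: 0.002
grip_force: 0.0
```

Run:
```python
from h import *
a=eyes.read_camera("wrist")["img"];b=eyes.read_camera("side")["img"][150:290,180:367]
cv2.imwrite("pics/f.png",cv2.hconcat([cv2.resize(a,(400,300)),cv2.resize(b,(400,300),interpolation=3)])[...,::-1])
print(readout.state()["eef_pos"],readout.state()["ft_force"])
```

```text
[ 572.6954036  -120.33408687  269.0537436 ] [ 0.22678129 -0.20145248 -0.36755598]
```

View pics/f.png

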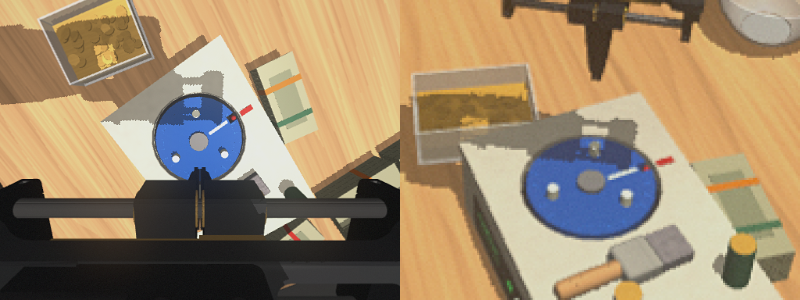

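The disc is flush with the deck, and the white line, red pin and red bar are in line (about (235,118) in the left half). Nothing else has moved.

```bash
python3 -c "
from cell import env; print(env.job_done())"
```

```text
the job is handed in; nothing more can be done
None
```

The feed disc was turned until its notch stood over the drive pin and pressed home flush with the deck (about 10 N at the stop). The final picture shows the tub, brush, green roll and rear brick where they were, and the job is handed in; no verdict came back.

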